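# Clamp a weigh cell in its assembly fixture

### The arm

A 6-joint arm with a two-finger parallel gripper is mounted at the origin on the work surface. World frame = base frame: x ahead of the robot, y to its left, z up, the work surface at z = 0. Lengths are in m, angles in rad, forces in N, time in s.
With the tool pointing down it reaches from about 0.275 to 0.875 m from the base axis. Payload 12.5 kg.
Tool frame: the origin (TCP) lies on the centre line of the jaws, within the pads' length; the fingertips stand r.finger_overhang ahead of it and the grasp point (between the pads) lies 3 mm ahead of it (r.finger_overhang is the distance from the TCP to the fingertips, in m); z points along the fingers, y is the direction in which the jaws open and shut (so a half turn about z gives the same grasp; the last joint's range is limited). The gripper opens to 85 mm and grips with 20 to 120 N. Pads are 22 mm wide; open, the fingers measure 114 mm over their backs; the gripper's body (76 mm by 85 mm) begins 54 mm behind the grasp point. The pads swing forward as they close: fully open they stand 13 mm farther back than shut.
Start: joints at [1.186, 0.351, 1.652, -0, 1.139, -0.085], TCP at [0.162, 0.525, 0.253] pointing down, gripper open.
Joint ranges: [-2.75, 2.75], [-0.79, 2.1], [0.01, 2.65], [-1.57, 4.71], [0.07, 3.14], [-2.87, 2.87]. Speed limits (rad/s): [2.22, 2.22, 2.79, 3.14, 3.14, 3.14].

### API

Orientations are given as a unit quaternion [x, y, z, w].
In Python, from cell import r, optics gives the robot as it stands. The module is installed in compiled form; this text tells all that it offers. Calls block until the motion is done:
- r.move_to(position, orientation): joint-space move of the TCP to a pose.
- r.move_linear(position, rot=None, vel=0.15): straight line of the TCP; rot=None keeps the orientation; vel is the mean speed in m/s.
- r.set_joints(angles): joint-space move.
- r.set_gripper(opening, squeeze=None): opening from 0.0 (shut) to 1.0 (fully open); squeeze is the grip in N (None keeps the last); returns when the fingers have stopped.
- r.sleep(seconds).
- r.inverse_kinematics(position, orientation): joint angles nearest the present ones, or None.
- optics.get_image(name): name is "scene" or "top" or "wrist"; returns a dict with "pixels" (384x512x3 uint8, red, green, blue), "depth" (384x512 float32, m along the optical axis (not along the pixel's ray), 0 where there is no reading), "fx", "fy", "cx", "cy" (pixels), "D" ([k1, k2, p1, p2, k3] as OpenCV has them; the pictures are not rectified), "camera_from_world" (4x4, takes a point from world to camera coordinates); the wrist camera has in their place "mount" (4x4, takes a point from camera to tool coordinates, whose origin is the TCP and whose axes are the flange's). Camera axes: x right, y down, z forward; pixel columns grow to the right and rows downward; lengths in m; the calibration is good to about 2 mm. A picture is of the moment at which its call begins: read the wrist's pose just before it.
A pose or a line that the arm cannot do raises r.PlanningError and nothing moves.
- r.hand_in(): hands the job in, once; it reports no verdict.
Readings, each from a call of its own:
- r.current_t(): time.
- r.current_q(): joint angles.
- r.current_qvel(): joint speeds.
- r.current_effort(): joint torques, N m.
- r.current_tool_pos(): TCP position.
- r.current_ee_rot(): TCP orientation.
- r.current_contact_force(): force on the tool from outside, world axes, zero at the start.
- r.current_torque(): the same for the moment, N m.
- r.current_opening(): opening from 0.0 (shut) to 1.0 (fully open).
Only numpy, scipy, OpenCV 4.12 (cv2) and the standard library are available. Lean on these libraries where they do the work, as an engineer would, in place of code of your own. Each camera call takes 0.05 s, during which the arm holds its last target. There are 200 camera calls.

### The job

Clamp the aluminium weigh cell in its fixture: with a finger, push the blue clamp strap round over the cell until it rests against its stop, then push the red cam lever all the way down so that the foot under the strap presses on the cell. Only push: do not handle or lift the cell, which already sits in its seat, and leave the heat sink, the brass weight and the screwdriver where they are. Finish with the hand clear of everything.

Things in the scene. Friction and masses are not known exactly. Their poses are not given: they have to be found in the camera images.
- fixture: cream base plate, 180 (x) x 270 (y) x 12 mm, fixed to the table, origin on the table surface, 10 mm in -y from the plate's middle. On it: the cell's black seat at (0, -10) mm; a steel post at (0, 75) mm that carries the strap; a dark steel stop, 14 x 16 mm, 88 mm high, at (23.5, -62) mm, against which the closed strap's +x side rests
- strap (a joint): swing of the blue strap about the post's upright axis, rad. At angle a it points along (-sin a, -cos a) of the fixture: 0 = closed, along -y over the cell, at the stop; grows to 1.6 as it swings towards -x. Starts at 0.8 to 1.3. Stays where left (friction 0.25 N m, some 1.7 N near its end)
- strap_end (a point): middle of the strap's free end face, 165 mm from the post axis, 79 mm above the table. The strap is a bar 30 mm wide and 18 mm high, underside 70 mm, top 88 mm above the table; when closed the cell lies under the stretch 55 to 115 mm from the axis and the last 50 mm stand free
- lever (a joint): angle of the red-tipped cam lever below its raised stop, rad: 0 = raised, 1.2 rad above level; 1.2 = fully down, level, at its stop. Starts at 0 to 0.25. Carried by the strap, hinged above the post, it leans away from the strap's free end (strap closed: to the fixture's +y) and is pushed outwards and down that way. Stays where left (friction 0.2 N m, some 2.5 N at the grip)
- lever_pivot (a point): centre of the lever's hinge pin, on the post axis, 102 mm above the table; the two steel cheeks beside it reach 114 mm
- lever_end (a point): outer end of the lever, on its middle line, 110 mm from the hinge pin. The red grip is the last 55 mm of the lever, 24 mm wide and 12 mm thick.
- foot: black rubber pressure foot, 24 mm diameter, under the strap 85 mm from the post axis; origin at its underside's centre. The lever lowers it by 3.1 mm per rad; with the lever up it hangs 61 mm above the table, 3 mm above the cell's top, and touches the cell when the lever is nearly down.
- cell: loose aluminium weigh cell, block 70 (x) x 60 (y) x 40 mm, origin at its underside's centre; sits in the seat at fixture (0, -10) mm, underside 18 mm and top 58 mm above the table, about 2 mm play to the seat's 6 mm high rim
- heatsink: loose finned aluminium heat sink, 60 x 70 x 48 mm, origin at its underside's centre; stands beyond the fixture; leave alone
- weight: loose brass knob weight, 38 mm diameter, 60 mm high, origin at its underside's centre; stands on the fixture's -y side; leave alone
- driver: loose screwdriver with orange handle, about 160 mm long, lying along its x, on the fixture's near right (-x, -y) side; leave alone
There are look-alikes about, which are no part of the job. What is shaped like the cell but black, pink or purple is not meant.

How it is judged:
By the outcome, as a careful person would: the job done as asked, in the order asked, and still so for the second after the job is handed in, with the robot touching nothing.
It also fails if it takes over 48 s, if anything falls off the work surface, if the arm or the gripper's body presses on something with over 40 N, if the wrist force passes 120 N, or if a joint passes its speed limit or range.

## Working session

There is one attempt and no reset: what is moved stays moved. The work goes in short steps, each a Python script; the robot and the scene stay as the last script left them, time stands still between calls to the robot, and variables do not carry over. Pictures are saved under pics/ and viewed, about 8 in all and at most 12, crops included, and the job is handed in when it is done.

```bash
mkdir -p pics
cat > h.py <<'E'
import numpy as np, cv2
from cell import r, optics
def save(n,f):
    im=optics.get_image(n); cv2.imwrite(f,im["pixels"][:,:,::-1]); 
    np.savez(f[:-4]+'.npz',**im); return im
def pts(im,uv,T=None):
    """pixels+depth -> world"""
    K=np.array([[im["fx"],0,im["cx"]],[0,im["fy"],im["cy"]],[0,0,1.]])
    uv=np.asarray(uv,float).reshape(-1,2)
    n=cv2.undistortPoints(uv[:,None],K,np.array(im["D"],float))[:,0]
    d=im["depth"][uv[:,1].astype(int),uv[:,0].astype(int)]
    c=np.c_[n*d[:,None],d,np.ones(len(d))]
    W=np.linalg.inv(im["camera_from_world"]) if T is None else T
    return (c@W.T)[:,:3], d
E
python3 - <<'E'
from h import *
print(r.current_t(),r.finger_overhang,r.current_ee_rot())
a=save("scene","pics/s1.png"); b=save("top","pics/t1.png")
E
```

```text
0.0 0.022 [ 1.49342344e-01  9.88785367e-01 -5.83522961e-04 -1.45436358e-04]
```

View pics/s1.png

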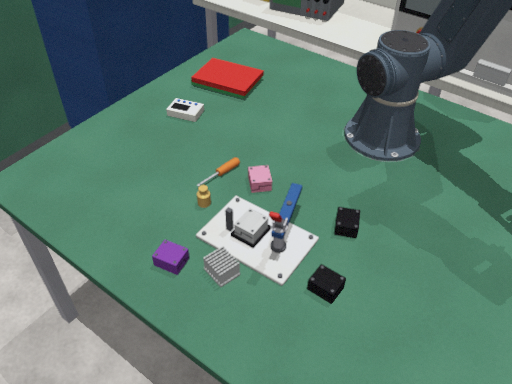

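View pics/t1.png

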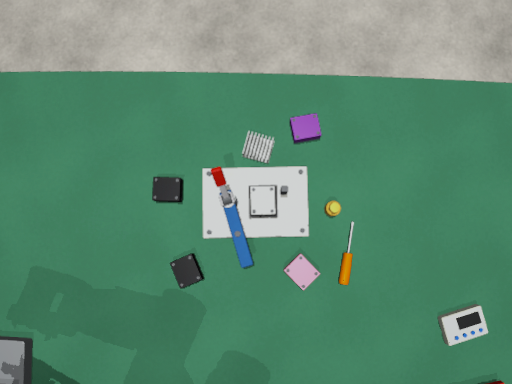

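The top view shows the plate at about (255,202), with the post at (229,195), the strap end at (246,265), the lever's red grip at (218,177) and the stop at (284,189). The scene view agrees: the strap is open towards the robot and the cell is in its seat.

Run:
```python
from h import *
def load(n): return dict(np.load(f'pics/{n}.npz'))
for n in ("t1","s1"):
    im=load(n); p=im["pixels"]; hsv=cv2.cvtColor(p,cv2.COLOR_RGB2HSV)
    v,u=np.mgrid[0:384,0:512]; uv=np.c_[u.ravel(),v.ravel()]
    W,d=pts(im,uv); W=W.reshape(384,512,3); ok=(d>0).reshape(384,512)
    H,S,V=[hsv[...,i].astype(int) for i in range(3)]
    box=(W[...,0]>.2)&(W[...,0]<.9)&(abs(W[...,1]-.35)<.45)&ok
    plate=box&(S<60)&(V>170)&(W[...,2]<.022)&(W[...,2]>.003)
    nl,lab,st,_=cv2.connectedComponentsWithStats(plate.astype(np.uint8))
    k=1+np.argmax(st[1:,4]); m=lab==k
    R=cv2.minAreaRect((W[m][:,:2]*1000).astype(np.float32))
    print(n,"plate",R,"z",np.median(W[m][:,2]),m.sum())
    c=np.array(R[0])/1000
    near=box&(np.hypot(W[...,0]-c[0],W[...,1]-c[1])<.25)
    blue=near&(H>100)&(H<125)&(S>150)&(W[...,2]>.05)
    P=W[blue]; top=P[P[:,2]>.082]
    print("blue",len(P),np.percentile(P[:,2],[5,50,95]),cv2.minAreaRect((top[:,:2]*1000).astype(np.float32)))
    red=near&((H<6)|(H>174))&(S>180)&(W[...,2]>.05); P=W[red]
    print("red",len(P),P.mean(0),P.min(0),P.max(0))
    hi=near&(W[...,2]>.03)&(S<90)
    P=W[hi]
    for zlo,zhi,t in((.05,.064,"cell"),(.08,.095,"stop"),(.097,.125,"pivot")):
        Q=W[near&(W[...,2]>zlo)&(W[...,2]<zhi)&(S<110)]; print(t,len(Q),np.median(Q,0).round(3) if len(Q) else "", cv2.minAreaRect((Q[:,:2]*1000).astype(np.float32)) if len(Q)>3 else "")
```

```text
t1 plate ((600.7864990234375, -40.15003204345703), (177.37228393554688, 123.69303131103516), 1.4899778366088867) z 0.012128199675371043 1705
blue 685 [0.08481214 0.08813566 0.09132484] ((529.1748046875, -21.91433334350586), (183.8120574951172, 29.304540634155273), 18.35875701904297)
red 163 [0.6402828  0.01567751 0.17903708] [0.622834   0.00363716 0.15485587] [0.65795771 0.03001498 0.19820072]
cell 587 [ 0.603 -0.075  0.058] ((668.2939453125, -68.88468170166016), (203.189453125, 54.95900344848633), 2.657931089401245)
stop 121 [ 0.579 -0.017  0.09 ] ((562.0361938476562, -10.177921295166016), (120.2137451171875, 36.67511749267578), 16.287546157836914)
pivot 142 [ 0.598 -0.     0.113] ((565.2140502929688, -10.180889129638672), (95.75800323486328, 32.046321868896484), 18.05854034423828)
s1 plate ((601.5872802734375, -15.663040161132812), (180.1085662841797, 173.52322387695312), 2.5578391551971436) z 0.010751082763107711 2296
blue 390 [0.08180455 0.086588   0.089569  ] ((534.1928100585938, -19.38348388671875), (187.1571807861328, 29.670698165893555), 18.557300567626953)
red 41 [0.65408363 0.02369908 0.18301206] [0.64042293 0.01136155 0.16518045] [0.6625532  0.03310063 0.19438213]
cell 468 [ 0.609 -0.073  0.056] ((664.4624633789062, -66.88689422607422), (120.19209289550781, 190.3531951904297), 71.68394470214844)
stop 103 [0.606 0.001 0.089] ((530.2235107421875, -12.930915832519531), (185.25473022460938, 36.557186126708984), 13.275640487670898)
pivot 96 [0.607 0.011 0.108] ((605.1917724609375, 7.19166374206543), (24.70615577697754, 35.677574157714844), 43.9154052734375)
```

Run:
```python
from h import *
from scipy.spatial.transform import Rotation as Ro
for n in ("t1","s1"):
    im=dict(np.load(f'pics/{n}.npz')); p=im["pixels"]; hsv=cv2.cvtColor(p,cv2.COLOR_RGB2HSV)
    v,u=np.mgrid[0:384,0:512]
    W,d=pts(im,np.c_[u.ravel(),v.ravel()]); W=W.reshape(384,512,3)
    S=hsv[...,1].astype(int);V=hsv[...,2].astype(int)
    near=(np.hypot(W[...,0]-.6,W[...,1]+.05)<.2)&(d.reshape(384,512)>0)
    m=near&(S<70)&(V>110)&(W[...,2]<.022)&(W[...,2]>.004)
    m=cv2.morphologyEx(m.astype(np.uint8),cv2.MORPH_OPEN,np.ones((2,2)))>0
    c,sz,a=cv2.minAreaRect((W[m][:,:2]*1000).astype(np.float32)); print(n,"plate",c,sz,a,m.sum())
    def rect(zlo,zhi,x,y,rad,t):
        k=(np.hypot(W[...,0]-x,W[...,1]-y)<rad)&(W[...,2]>zlo)&(W[...,2]<zhi); Q=W[k]
        if len(Q)>3: print(t,len(Q),np.median(Q,0).round(4),cv2.minAreaRect((Q[:,:2]*1000).astype(np.float32)))
    rect(.052,.064,.607,-.065,.055,"cell"); rect(.08,.095,.63,-.117,.03,"stop")
q=Ro.from_quat(r.current_ee_rot()); print(q.as_matrix().round(3))
im=optics.get_image("wrist"); print(np.array(im["mount"]).round(3))
```

```text
t1 plate (633.7314453125, -65.45097351074219) (260.2839050292969, 268.56024169921875) 2.276674270629883 5574
cell 680 [ 0.6024 -0.0811  0.0582] ((602.4354248046875, -81.44098663330078), (71.40733337402344, 58.92631530761719), 1.6566070318222046)
stop 41 [ 0.6282 -0.1334  0.0881] ((628.193359375, -133.35647583007812), (13.980600357055664, 14.594274520874023), 1.8844523429870605)
s1 plate (909.2286376953125, 79.99966430664062) (929.6577758789062, 312.1990051269531) 24.79085922241211 3915
cell 501 [ 0.6061 -0.0795  0.0566] ((604.3660888671875, -81.28144836425781), (74.67156982421875, 61.22953414916992), 4.0081658363342285)
stop 35 [ 0.63   -0.1313  0.0858] ((630.9708862304688, -131.94338989257812), (16.75449562072754, 15.346784591674805), 39.2422981262207)
[[-0.955  0.295 -0.   ]
 [ 0.295  0.955 -0.001]
 [ 0.    -0.001 -1.   ]]
[[-0.    -0.964 -0.265  0.067]
 [ 1.    -0.    -0.     0.001]
 [ 0.    -0.265  0.964 -0.121]
 [ 0.     0.     0.     1.   ]]
```

```bash
cat >> h.py <<'E'
from scipy.spatial.transform import Rotation as Ro
TH=.035; POST=np.array([.600,.0035])
def down(xdir):
    x=np.r_[xdir,0]/np.linalg.norm(xdir); z=np.array([0,0,-1.])
    return Ro.from_matrix(np.c_[x,np.cross(z,x),z]).as_quat()
def spose(a,off,z,rad=.143):
    "finger behind strap at world angle a (closed = -TH)"
    u=np.array([-np.sin(a),-np.cos(a)]); b=np.array([-np.cos(a),np.sin(a)])
    return np.r_[POST+rad*u+off*b,z], down(b)
E
python3 - <<'E'
from h import *
r.set_gripper(0.0,20); print(r.finger_overhang,r.current_t())
p,q=spose(1.25,.052,.20); r.move_to(p,q); print(r.current_t())
p[2]=.085; r.move_linear(p,q,vel=.2); f0=np.array(r.current_contact_force()); print(r.current_t(),f0)
a=1.25
for off in(.040,.034,.030,.027):
    p,q=spose(a,off,.085); r.move_linear(p,q,vel=.06)
    print(off,np.round(np.array(r.current_contact_force())-f0,1))
for a in np.r_[np.linspace(1.25,.15,9)[1:],.08,.04,.01]:
    p,q=spose(a,.026,.085); r.move_linear(p,q,vel=.07)
    f=np.array(r.current_contact_force())-f0; print(round(a,2),f.round(1),round(r.current_t(),2))
    if np.linalg.norm(f)>10: break
save("top","pics/t2.png")
E
```

```text
0.022 0.9167
3.0417
3.7667 [0.06007343 1.38763177 0.13763128]
0.04 [ 0.  -0.9 -0.4]
0.034 [ 0.3 -2.5 -0.7]
0.03 [ 0.5 -2.  -0.6]
0.027 [ 0.6 -1.5 -1. ]
1.11 [ 0.3 -1.4  0. ] 5.32
0.98 [-0.2 -1.1 -0.1] 5.75
0.84 [-0.4 -1.1  0.1] 6.18
0.7 [-1.1 -1.7  0.8] 6.62
0.56 [-0.2 -1.8 -0.3] 7.05
0.42 [ 0.1 -1.5  0.5] 7.48
0.29 [-0.6 -0.7 -0.7] 7.92
0.15 [-1.1 -1.1  0.3] 8.35
0.08 [-0.7 -0.8  0. ] 8.64
0.04 [ 1.  -0.3  0.5] 8.89
0.01 [-0.3 -1.3 -0.6] 9.14
```

View pics/t2.png

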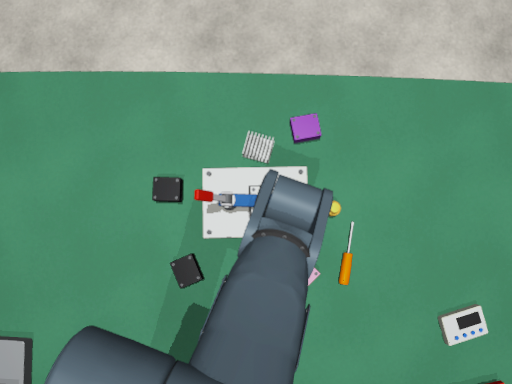

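The strap (now at about (243,201)) has swung nearly closed and the lever grip points to the plate's +y side at (204,195). Next I push on gently until the stop resists.

Run:
```python
from h import *
for a in np.arange(-.005,-.14,-.012):
    p,q=spose(a,.026,.085); r.move_linear(p,q,vel=.02)
    r.sleep(.1); f=np.mean([r.current_contact_force() for _ in range(1)],0); print(round(a,3),f.round(1))
    if f[0]<-10: break
p,q=spose(a,.060,.085); r.move_linear(p,q,vel=.1)
p[2]=.26; r.move_linear(p,q,vel=.3); print(r.current_t(),r.current_contact_force())
# retreat sideways, prepare for the lever (finger inside of lever), look from above
q2=down([0,1]); p=np.r_[POST[0]-.1,POST[1]-.02,.30]; r.move_to(p,q2); print(r.current_t(),r.current_q())
save("scene","pics/s2.png"); im=save("top","pics/t3.png")
T=np.eye(4);T[:3,:3]=Ro.from_quat(r.current_ee_rot()).as_matrix();T[:3,3]=r.current_tool_pos()
w=save("wrist","pics/w1.png"); np.save("pics/w1T.npy",T@w["mount"])
i=[cv2.imread(f"pics/{n}.png")[100:340,130:420] for n in("s2","t3")]
cv2.imwrite("pics/c1.png",cv2.resize(np.hstack([i[0],i[1]]),(800,331)))
```

```text
-0.005 [ 0.2 -0.5  0.2]
-0.017 [-1.2 -0.  -1.7]
-0.029 [ 0.  -0.6 -0.2]
-0.041 [-5.9  0.4  3.2]
-0.053 [-15.9  -0.1   9.8]
12.175 [-0.22745074  0.1592043  -0.23877406]
13.7833 [-1.26334431e-01  2.13016624e-01  1.71840061e+00 -1.84801692e-05
  1.21099291e+00 -1.27005388e-01]
```

View pics/c1.png

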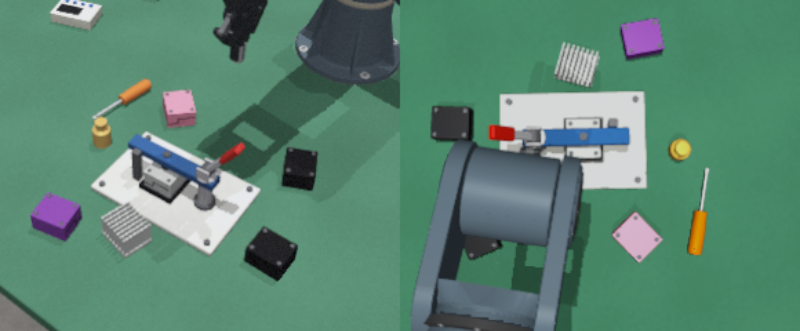

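View pics/w1.png

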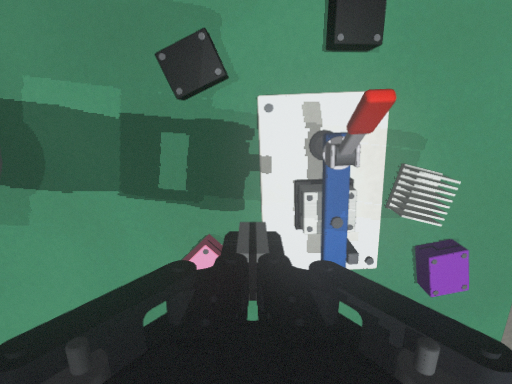

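The strap lies along the plate against the stop (top view crop: strap end at (628,136), stop at (613,123)). The lever is still raised, with its tip at (380,95) in the wrist picture. Next I measure the strap angle and the lever elevation.

```bash
cat >> h.py <<'E'
def measure(n,T=None):
    im=dict(np.load(f'pics/{n}.npz')); hsv=cv2.cvtColor(im["pixels"],cv2.COLOR_RGB2HSV)
    v,u=np.mgrid[0:384,0:512]; W,d=pts(im,np.c_[u.ravel(),v.ravel()],T); W=W.reshape(384,512,3)
    H,S,V=[hsv[...,i].astype(int) for i in range(3)]
    near=(np.hypot(W[...,0]-.6,W[...,1]+.05)<.22)&(d.reshape(384,512)>0)
    P=W[near&(H>100)&(H<125)&(S>150)&(W[...,2]>.082)&(W[...,2]<.095)]
    if len(P)>5: print(n,"blue",cv2.minAreaRect((P[:,:2]*1000).astype(np.float32)),np.median(P[:,2]),len(P))
    P=W[near&((H<6)|(H>174))&(S>180)&(W[...,2]>.05)&(W[...,2]<.23)]
    print(n,"red",len(P),P.mean(0).round(3),P.min(0).round(3),P.max(0).round(3))
    s=np.hypot(*(P[:,:2]-POST).T); print("  elev",np.median(np.arctan2(P[:,2]-.102,s)),"radius max",np.percentile(np.hypot(s,P[:,2]-.102),98))
E
python3 - <<'E'
from h import *
measure("t3"); measure("s2"); measure("w1",np.load("pics/w1T.npy"))
E
```

```text
t3 blue ((601.359130859375, -69.71153259277344), (28.950422286987305, 181.45468139648438), 2.592115879058838) 0.08803131235465289 652
t3 red 167 [0.595 0.046 0.181] [0.585 0.029 0.155] [0.605 0.063 0.198]
  elev 1.072516585707962 radius max 0.10967226849746696
s2 blue ((605.3978881835938, -66.85928344726562), (31.782045364379883, 185.46627807617188), 2.722320318222046) 0.08642180109457442 451
s2 red 95 [0.604 0.05  0.179] [0.588 0.031 0.151] [0.612 0.065 0.196]
  elev 1.0211109943743304 radius max 0.11056614772005346
w1 blue ((604.140869140625, -108.2283935546875), (26.37464714050293, 73.58757019042969), 3.5458004474639893) 0.08872501027011309 454
w1 red 322 [0.596 0.06  0.195] [0.586 0.054 0.192] [0.607 0.064 0.198]
  elev 1.0271704350335493 radius max 0.11077417043460756
```

Run:
```python
from h import *
w=np.array([-np.sin(TH),np.cos(TH)]); q=down(w)
def lp(e,off=.006,rho=.095):
    s=rho*np.cos(e)-off*np.sin(e); z=.102+rho*np.sin(e)+off*np.cos(e)
    return np.r_[POST+(s-.011)*w,z+.022]
p=lp(1.05,.035); h=p.copy(); h[2]+=.05
r.move_to(h,q); f0=np.array(r.current_contact_force()); r.move_linear(p,q,vel=.1); print(r.current_t(),f0.round(1))
r.move_linear(lp(1.05,.010),q,vel=.05)
for e in list(np.linspace(1.05,.1,11))+[.05,.02,0,-.015,-.03,-.045,-.06]:
    r.move_linear(lp(e),q,vel=.05 if e>.06 else .02)
    if e<.06: r.sleep(.1)
    f=np.array(r.current_contact_force())-f0; print(round(e,3),f.round(1),round(r.current_t(),2))
    if f[2]>40 or (e>.06 and np.linalg.norm(f)>40): break
```

```text
15.0917 [-0.2  0.   0.3]
1.05 [ 0.1 -0.4 -0.3] 15.99
0.955 [-0.1  0.4 -0.5] 16.32
0.86 [-0.1 -0.4 -1.1] 16.66
0.765 [ 0.9  0.7 -0.3] 16.99
0.67 [ 0.8  0.4 -0.6] 17.32
0.575 [ 0.4 -0.  -0.3] 17.66
0.48 [-0.3  0.6  0.2] 17.99
0.385 [-0.2 -0.3 -0.4] 18.32
0.29 [ 0.  -0.6  0.2] 18.66
0.195 [-0.1  0.1 -0.5] 18.99
0.1 [-0.2 -0.8 -0.6] 19.32
0.05 [ 1.   0.2 -0.6] 19.82
0.02 [ 0.6  0.5 -0.2] 20.21
0 [0.3 1.  2. ] 20.56
-0.015 [-4.1 -1.6 12.2] 20.91
-0.03 [-7.2 -2.  24. ] 21.26
-0.045 [-12.   -1.5  35. ] 21.61
-0.06 [-17.4  -2.9  46.6] 21.96
```

Run:
```python
from h import *
p=np.array(r.current_tool_pos()); print(p,r.current_opening()); p[2]+=.13; r.move_linear(p,vel=.2)
r.move_to(np.array([.48,.0,.30]),down([0,1])); print(r.current_t())
save("scene","pics/s3.png"); save("top","pics/t4.png")
T=np.eye(4);T[:3,:3]=Ro.from_quat(r.current_ee_rot()).as_matrix();T[:3,3]=r.current_tool_pos()
w=save("wrist","pics/w2.png"); np.save("pics/w2T.npy",T@w["mount"])
measure("t4"); measure("s3"); measure("w2",np.load("pics/w2T.npy"))
a=cv2.imread("pics/s3.png")[170:300,180:340]; b=cv2.imread("pics/w2.png")
cv2.imwrite("pics/c2.png",np.hstack([cv2.resize(a,(400,325)),cv2.resize(b,(400,325))]))
```

```text
[0.59785728 0.08759726 0.12888603] 0.0008378873318342529
23.4417
t4 blue ((601.2005615234375, -69.52828216552734), (28.770854949951172, 181.92848205566406), 2.7006819248199463) 0.0881728488284379 655
t4 red 174 [0.594 0.087 0.108] [0.582 0.059 0.099] [0.604 0.109 0.112]
  elev 0.06897065645669406 radius max 0.10567381500117691
s3 blue ((606.1077880859375, -67.90084075927734), (30.134458541870117, 187.45201110839844), 1.6058932542800903) 0.08639791302014233 429
s3 red 85 [0.602 0.086 0.106] [0.588 0.06  0.101] [0.612 0.111 0.111]
  elev 0.053143189423259914 radius max 0.10703711473694093
w2 blue ((603.7312622070312, -92.60791778564453), (26.918678283691406, 89.77474975585938), 1.3480165004730225) 0.08876838713746793 563
w2 red 471 [0.596 0.096 0.108] [0.583 0.064 0.105] [0.606 0.112 0.111]
  elev 0.06906150055072613 radius max 0.10763905847271127
```

View pics/c2.png

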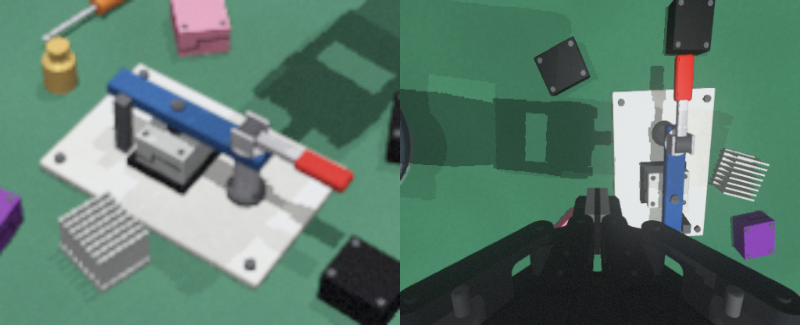

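The lever lies level with the red grip at about (320,173) in the scene crop, and the strap is still at the stop. I'll check the grip's slope and compare the other objects before and after, then hand in.

Run:
```python
from h import *
im=dict(np.load('pics/w2.npz')); hsv=cv2.cvtColor(im["pixels"],cv2.COLOR_RGB2HSV)
v,u=np.mgrid[0:384,0:512]; W,d=pts(im,np.c_[u.ravel(),v.ravel()],np.load("pics/w2T.npy"))
H,S=hsv[...,0].ravel(),hsv[...,1].ravel()
P=W[((H<6)|(H>174))&(S>180)&(W[:,2]>.104)&(W[:,2]<.114)&(abs(W[:,0]-.595)<.03)]
print("slope",np.polyfit(P[:,1],P[:,2],1)[0],len(P))
a,b=[cv2.imread(f"pics/{n}.png").astype(int) for n in("t1","t4")]
for n,(x,y) in dict(heatsink=(258,147),weight=(333,208),driver=(347,265),purple=(306,127)).items():
    s=np.s_[y-22:y+22,x-14:x+14]; print(n,np.median(abs(a[s]-b[s])),(abs(a[s]-b[s]).max(2)>60).sum())
A,B=[dict(np.load(f"pics/{n}.npz")) for n in("s2","s3")]
print("cell diff",(abs(A["pixels"][200:245,225:275].astype(int)-B["pixels"][200:245,225:275]).max(2)>60).sum())
print(r.current_contact_force()); r.hand_in(); print(r.current_t())
```

```text
slope -0.016703470526207864 471
heatsink 4.0 0
weight 3.0 0
driver 3.0 0
purple 4.0 0
cell diff 0
[0.09194087 0.61493155 0.0098185 ]
the job is handed in; nothing more can be done
the job is handed in; nothing more can be done
```

The cell is clamped and the job is handed in, with the last clock reading before that at 23.4 s of the 48 s allowed. With the gripper shut, I pushed the blue strap round until it met the stop at about 16 N. I then pushed the red lever outwards and down until its end stop resisted at about 47 N, and moved the hand clear.

**Last checks**
- **Strap:** its position and angle were the same before and after the lever push, to within about 0.2 mm and 0.1°.
- **Lever:** level. The top of the grip stands 108 mm above the table, as it should, and its slope is −0.017 rad, which is within measuring error.
- **Other objects:** the heat sink, weight and screwdriver show no change in the top picture since the start. The area round the cell shows none across the lever push.
- **Hand:** the wrist force was about zero, so it was touching nothing.

**What disagreed or was not seen**
- The wrist force barely showed the lever's friction of about 2.5 N during the swing. I therefore relied on the pictures to confirm that the lever had followed.
- At the end of the lever push there was an unexpected sideways force of about 17 N, but the strap did not move.
- I could not see the foot touching the cell. I take it from the lever being fully down.

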